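# Load the last twin-pack and latch the packing stand

### The arm

A 6-joint arm with a two-finger parallel gripper is mounted at the origin on the work surface. World frame = base frame: x ahead of the robot, y to its left, z up, the work surface at z = 0. Lengths are in m, angles in rad, forces in N, time in s.
With the tool pointing down it reaches from about 0.325 to 0.9 m from the base axis. Payload 3.5 kg.
Tool frame: the origin (TCP) lies midway between the tips of the shut fingers; the grasp point (between the pads) lies 19 mm behind it; z points along the fingers, y is the line along which they close (so a half turn about z gives the same grasp; the last joint's range is limited). The gripper opens to 85 mm and grips with 20 to 120 N. Pads are 22 mm wide; open, the fingers measure 114 mm over their backs; the gripper's body (76 mm by 85 mm) begins 54 mm behind the grasp point. The pads swing forward as they close: fully open they stand 13 mm farther back than shut.
Start: joints at [-1.236, 0.276, -0.026, 1.268, 0, 1.467], TCP at [0.265, -0.566, 0.209] pointing down, gripper open.
Joint ranges: [-3.12, 3.12], [-0.85, 1.88], [-1.08, 1.24], [-1.95, 2.15], [-1.57, 1.53], [-3.14, 3.14]. Speed limits (rad/s): [2.57, 2.57, 3.14, 3.14, 3.14, 3.14].

### API

Orientations are given as a unit quaternion [x, y, z, w].
In Python, from station import ctrl gives the robot as it stands.
- The arm moves only by the tool send_rows, never from a script. Its arguments are lists of equal length, an entry for each row: "rotation": the turn, a rotation vector about the tool's x, y, z in degrees, a list of three; "slide": the shift along the tool's x, y, z in cm, a list of three; "hand": the closure in counts, from 0 (fully open) to 255 (shut). In form: {"rotation": [[wx, wy, wz], ...], "slide": [[dx, dy, dz], ...], "hand": [hand, ...]}. A call has 1 to 20 rows; each row is the pose to reach, as a shift and turn from the pose commanded when the call began, along the tool's axes at that moment; what a row does not reach only later rows make up. A row lasts 1/8 s, in which the tool goes at most 62.5 mm and 10.7 degrees, less where a joint would pass 70% of its speed; a pose out of reach is approached as far as the arm can. A call with a gripper value outside its range is refused whole. The fingers move at their own pace and stop on an object; "grip_force" is the grip in N (left out, the last holds). Time passes only in rows, so rows that repeat a pose let the fingers close. It gives the time, the measured TCP pose, the force, the opening and the grip force at its end, in the units of the state.
- ctrl.state(): the state, without advancing time (a new reading comes with each control period).
- ctrl.snapshot(name): name is "scene" or "top"; returns a dict with "pixels" (400x640x3 uint8, red, green, blue), "depth" (400x640 float32, m along the optical axis (not along the pixel's ray), 0 where there is no reading), "fx", "fy", "cx", "cy" (pixels), "extrinsics" (4x4, takes a point from world to camera coordinates). Camera axes: x right, y up, looking along -z (the intrinsics and any distortion apply to the point x, -y, -z); pixel columns grow to the right and rows downward; lengths in m; the calibration is good to about 2 mm. A picture is of the moment at which its call begins.
- ctrl.hand_in(): hands the job in; it is judged then, once.
Trained networks look in the newest picture that a camera, given by its name, has taken for a name from the list of things; names that differ only in an ending like _2 or _b are one class to them, and where a whole thing is asked for, a point or a joint stands for the part that bears it (a point fixed in the world has none). Each returns a list of dicts, best first, with "score" (0 to 1); they miss things now and then, are a little off and sometimes report something else, mostly with a low value. They report only what shows in the picture. A call takes as long as a camera call. They do not tell look-alikes from the thing itself.
- ctrl.search_frame(camera, label): "xyz" ([x, y, z] in m, in the coordinates of the camera as it stood for that picture, good to about 4 mm: the middle of the surface that is visible of it).
- ctrl.pinpoint(camera, label): "xyz" ([x, y, z] in m, in the coordinates of the camera as it stood for that picture, good to about 4 mm: a listed point, or the origin of a listed thing).
The state is a dict: "time": time; "q": joint angles; "joint_velocities": joint speeds; "joint_torque": joint torques, N m; "ee_pos": TCP position; "tool_rot": TCP orientation; "force": force on the tool from outside, world axes, zero at the start; "torque": the same for the moment, N m; "opening": finger opening in m; "gripper_force": force on a finger pad.
Only numpy, scipy, OpenCV 4.12 (cv2) and the standard library are available. Lean on these libraries where they do the work, as an engineer would, in place of code of your own. Each camera call takes 0.05 s, during which the arm holds its last target. There are 200 camera calls.

### The job

Take the loose twin-pack of cans from the bench by its fin handle and stand it in the empty place on the sloped packing stand, squarely on the bed, down against the front lip and butted flush against the pack already there. Then swing the stand's hinged latch bar closed until it is fully home in its catch. Leave everything else on the bench where it is.

Things in the scene. Friction and masses are not known exactly. Their poses are not given: they have to be found in the camera images.
- pack: The loose twin-pack: two short cans (53 across, 86 high) under a rigid white clip (56 x 112 plate, 84 to 92 above the underside, its widest part) with an upright fin handle on its middle (10 thick along x, 60 long along y, 92 to 132 above the underside). 0.36 kg. Starts upright on the bench. Origin: centre of underside; y along the length, z up; same after a half turn.
- bed: Sloped aluminium bed of the fixed packing stand, rising 30 degrees away from the robot. Origin: point on its surface, about 85 mm above the bench, where the underside centre of the loose pack belongs when against the lip and touching its neighbour. x up the slope, y to the left along the bed, z square out of it. Surface x -38 to 72, y -175 to 110 mm. A low wall closes its right end.
- neighbour (a point): Underside centre of the twin-pack already on the stand, fixed there, identical to the loose one. Axes as the bed's, at bed x 0, y -112, z 0 mm: the near edge of its clip is at bed y = -56 mm.
- lip (a point): Middle of the top inner edge of the stand's front lip, which keeps packs from sliding down the slope: 35 mm high, 8 mm thick, its face at bed x = -27, from bed y -172 to 66 mm. Axes as the bed's.
- gate (a joint): Hinge angle of the stand's steel latch bar, rad: 0 = closed, in its catch, pointing down the slope (bed -x) from the hinge along the left side of the packing place; grows as its free end swings out to the left (bed +y), to 1.8. At angle q the peg is at bed x = 55 - 115 cos q, y = 89 + 115 sin q mm. Stiff: stays where left; about 1.5 N at the peg moves it.
- hinge (a point): On the latch bar's hinge axis (along bed z, bed x 55, y 89 mm), at mid height of the bar, 60 mm above the bed; its post is 18 mm thick, 72 mm high. The bar is 12 x 12 mm, 54 to 66 mm above the bed; a rubber bumper on its inner side, 38 to 78 mm from the hinge, reaches 27 mm in from the bar's middle line and, closed, clears a flush pack by 6 mm. Axes as the bed's.
- catch (a point): Where the bar lies when closed: mouth of the dark steel C-shaped catch at the stand's front left, bed x -42, y 89, z 60 mm. The bracket spans bed y 76 to 100, x -47 to -37 mm, up to 74 mm above the bed, and opens to bed +y. Axes as the bed's.
- gate_peg (a point): Point on the latch bar's grip peg, a dark steel pin 14 mm across, square to the bed, 115 mm from the hinge, 66 to 118 mm above the bed; this point is on its axis, 95 mm above the bed. Axes as the bar's: x from peg to hinge, z along the pin.
- sleeve: Bystander: plain cardboard sleeve, a closed box 62 x 104 x 78 high mm. Origin: centre of its underside.
- tape: Bystander: pale roll of tape lying flat, 100 across, 48 high mm. Origin: centre of its underside.
- single: Bystander: single short can standing, 53 across, 86 high mm. Origin: centre of its underside.
- spray: Bystander: white bottle with black cap, 54 across, 165 high mm. Origin: centre of its underside.
- spanner: Bystander: steel spanner lying flat, 160 long mm. Origin: between its ends, on its underside.
- clips: Bystander: stack of four flat white can clips, 56 x 112 x 31 high mm. Origin: centre of its underside.
There are look-alikes about, which are no part of the job. Leave any blue look-alike of the pack alone.

How it is judged:
On the way, in this order (a step that is already met when the one before it is completed fails the run):
1. The pack sits in its place, flush against its neighbour, while the latch bar is still open (x of pack in the frame of bed between -0.008 and 0.008 m and y of pack in the frame of bed between -0.006 and 0.005 m and z of pack in the frame of bed between -0.006 and 0.006 m and angle between the z axis of pack and the z axis of bed, either way round below 0.08 rad and angle between the y axis of pack and the y axis of bed, either way round below 0.08 rad and value of joint gate above 0.4 rad), for 0.2 s.
2. The latch bar is closed, fully home in its catch (value of joint gate below 0.06 rad), for 0.2 s.
At the end, for the whole second after the job is handed in: The pack stands at rest on the sloped bed (within 6 mm of its surface, upright to it and in line within 0.08 rad), within 8 mm of the front lip, with a gap of less than 5 mm to its neighbour; the latch bar is within 0.06 rad of closed (x of pack in the frame of bed between -0.008 and 0.008 m and y of pack in the frame of bed between -0.006 and 0.005 m and z of pack in the frame of bed between -0.006 and 0.006 m and angle between the z axis of pack and the z axis of bed, either way round below 0.08 rad and angle between the y axis of pack and the y axis of bed, either way round below 0.08 rad and value of joint gate below 0.06 rad and linear speed of pack below 0.02 m/s and angular speed of pack below 0.2 rad/s); the robot touches nothing.
It fails at once if A bystander is moved by more than 30 mm (distance of any of sleeve, tape, single, spray, spanner, clips from where it was at the start of the episode above 0.03 m).
It also fails if it takes over 53 s, if anything falls off the work surface, if the arm or the gripper's body presses on something with over 40 N, if the wrist force passes 120 N, or if a joint passes its speed limit or range.

## Working session

There is one attempt and no reset: what is moved stays moved. The work goes in short steps, Python scripts to look and compute and a tool call to move; the robot and the scene stay as the last step left them, time stands still between calls to the robot, and variables do not carry over. Pictures are saved under pics/ and viewed, at most 10 in all, crops included, and the job is handed in when it is done.

Besides the shell and the picture viewer there is one more tool, called after ">>>" as a command line: name --argument value ..., lists and objects as JSON in quotes. send_rows: Moves the arm, as the interface text tells. Its arguments: {"type":"object","properties":{"rotation":{"type":"array","items":{"type":"array","items":{"type":"number"}}},"slide":{"type":"array","items":{"type":"array","items":{"type":"number"}}},"hand":{"type":"array","items":{"type":"number"}},"grip_force":{"type":"number"}},"required":["rotation","slide","hand"]}

```bash
ls; mkdir -p pics
cat > h.py <<'E'
import numpy as np, cv2
from scipy.spatial.transform import Rotation as R
from station import ctrl
np.set_printoptions(precision=4,suppress=True)
def snap(c,name=None):
    s=ctrl.snapshot(c)
    if name: cv2.imwrite(f'pics/{name}.png',s['pixels'][:,:,::-1])
    return s
def c2w(s,p):
    return (np.linalg.inv(s['extrinsics'])@np.append(p,1))[:3]
def cloud(s):
    v,u=np.mgrid[:400,:640]; d=s['depth'].astype(float)
    P=np.stack([(u-s['cx'])/s['fx']*d,-(v-s['cy'])/s['fy']*d,-d,np.ones_like(d)],-1)
    W=P@np.linalg.inv(s['extrinsics']).T
    W[d==0]=np.nan
    return W[...,:3]
def pix(s,w):
    p=s['extrinsics']@np.append(w,1); return [round(float(s['cx']+s['fx']*p[0]/-p[2]),1),round(float(s['cy']-s['fy']*p[1]/-p[2]),1)]
E
python3 - <<'E'
from h import *
for c in ['scene','top']:
    s=snap(c,c+'0'); print(c,np.linalg.inv(s['extrinsics'])[:3,3])
    for l in ['pack','bed','neighbour','lip','hinge','catch','gate_peg','sleeve','tape','single','spray','spanner','clips']:
        for d in ctrl.pinpoint(c,l)[:3]:
            w=c2w(s,d['xyz']); print(l,round(d['score'],2),w,pix(s,w))
E
```

```text
pics
scene [ 1.0844 -0.6414  1.2056]
pack 0.9 [0.6672 0.2186 0.002 ] [416.6, 214.4]
pack 0.85 [0.4014 0.2846 0.0001] [363.5, 161.1]
pack 0.76 [0.265  0.2857 0.0005] [333.6, 141.9]
bed 0.84 [ 0.6    -0.0751  0.0853] [337.1, 246.2]
neighbour 0.84 [ 0.622  -0.1882  0.0848] [314.6, 277.9]
lip 0.61 [ 0.5584 -0.0772  0.1001] [325.3, 235.1]
hinge 0.65 [0.6036 0.0165 0.1676] [361.2, 208.6]
catch 0.8 [0.5259 0.008  0.1129] [337.1, 207.8]
gate_peg 0.79 [0.5446 0.1148 0.1724] [367.5, 176.2]
tape 0.82 [ 0.5808  0.377  -0.0017] [423.2, 172.9]
tape 0.41 [0.6058 0.0152 0.1639] [361.4, 210.2]
single 0.88 [0.5256 0.255  0.0017] [387.3, 184.4]
spray 0.88 [ 0.3686  0.1252 -0.0007] [324.5, 182.8]
spanner 0.71 [ 0.4732 -0.376  -0.0005] [227.4, 306.5]
spanner 0.5 [ 0.4192 -0.0935 -0.0022] [287.8, 232.3]
clips 0.62 [ 0.4174 -0.226   0.0023] [254.6, 258.9]
top [0.1795 0.008  1.5537]
pack 0.87 [ 0.2668  0.2818 -0.0021] [219.0, 265.3]
pack 0.6 [0.6648 0.2135 0.0008] [247.0, 144.4]
pack 0.58 [0.4017 0.2858 0.0033] [220.0, 222.6]
bed 0.8 [ 0.6011 -0.0707  0.0837] [334.0, 158.5]
neighbour 0.71 [ 0.6179 -0.1847  0.0837] [370.4, 154.3]
lip 0.85 [ 0.5628 -0.0798  0.1017] [337.1, 169.0]
hinge 0.75 [0.4038 0.2845 0.0003] [220.6, 222.1]
hinge 0.61 [0.6075 0.0169 0.1636] [306.0, 148.1]
catch 0.72 [0.5222 0.0047 0.1168] [309.3, 180.0]
catch 0.63 [ 0.3689  0.1285 -0.001 ] [269.0, 234.2]
gate_peg 0.71 [0.544  0.1207 0.1781] [269.7, 166.7]
gate_peg 0.23 [0.4002 0.2844 0.0015] [220.5, 223.1]
sleeve 0.82 [ 0.4687 -0.3669  0.0012] [423.1, 207.4]
tape 0.94 [ 0.5762  0.3788 -0.0023] [195.0, 169.2]
spanner 0.63 [ 0.5199  0.2578 -0.0028] [231.2, 187.1]
spanner 0.53 [ 0.4117 -0.0911  0.0006] [337.9, 222.6]
clips 0.95 [ 0.4181 -0.2326 -0.0018] [381.7, 221.9]
```

View pics/scene0.png

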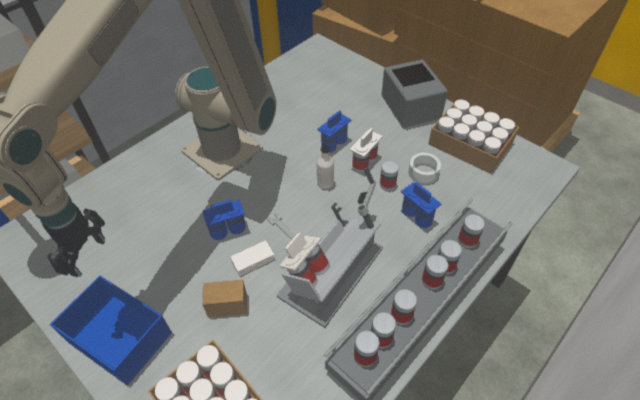

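View pics/top0.png

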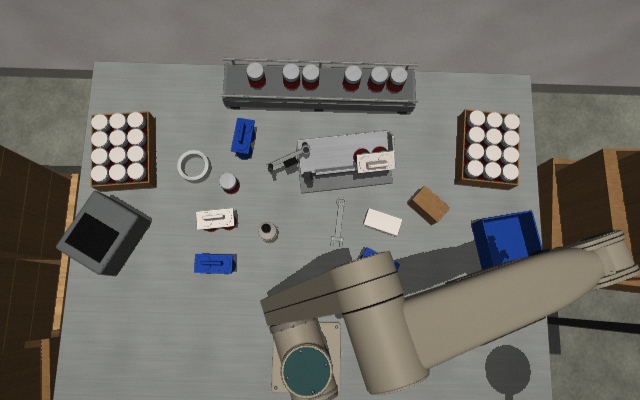

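The white pack stands near top-pixel (214,218) / scene (367,148). The other three packs off the stand are blue look-alikes. The stand spans top-pixels (298–393, 132–192), with its latch open out to the left at (285,160). Next I refine poses from the depth data.

```bash
cat > m.py <<'E'
from h import *
def rect(pts):
    (c,sz,a)=cv2.minAreaRect(pts.astype(np.float32)*1000); 
    b=cv2.boxPoints((c,sz,a)); e=max([b[1]-b[0],b[2]-b[1]],key=np.linalg.norm)
    return np.array(c)/1000,sz,np.degrees(np.arctan2(e[1],e[0]))%180
def bedfit(W,px):
    # bed plane: points in bed region
    A=W.reshape(-1,3)
    t=np.radians(30)
    return A
E
python3 - <<'E'
from m import *
for c in ['scene','top']:
    s=snap(c); W=cloud(s); px=s['pixels'].astype(int); A=W.reshape(-1,3); C=px.reshape(-1,3)
    white=(C.min(1)>130)&((C.max(1)-C.min(1))<45)
    near=(abs(A[:,0]-.40)<.1)&(abs(A[:,1]-.285)<.1)
    for lo,hi in [(.080,.100),(.122,.142)]:
        m=near&white&(A[:,2]>lo)&(A[:,2]<hi); r=rect(A[m][:,:2]); print(c,'pack',lo,m.sum(),r,np.median(A[m],0))
    # bed plane
    best=(abs(A[:,0]-.61)<.07)&(A[:,1]>-.10)&(A[:,1]<-.0)&(A[:,2]>.05)&(A[:,2]<.15)
    P=A[best]; 
    rng=np.random.default_rng(0); bi=None
    for _ in range(500):
        q=P[rng.choice(len(P),3,False)]; n=np.cross(q[1]-q[0],q[2]-q[0]); 
        if np.linalg.norm(n)<1e-6: continue
        n/=np.linalg.norm(n); n*=np.sign(n[2])
        if abs(n[2]-.866)>.06: continue
        i=abs((P-q[0])@n)<.003
        if bi is None or i.sum()>bi.sum(): bi=i
    Q=P[bi]; ctr=Q.mean(0); n=np.linalg.svd(Q-ctr)[2][2]; n*=np.sign(n[2])
    print('bed plane',len(Q),n,ctr,'tilt',np.degrees(np.arccos(n[2])),'yaw',np.degrees(np.arctan2(-n[1],-n[0])), 'z at (.6,-.073)',ctr[2]-((np.array([.6005,-.073])-ctr[:2])@n[:2])/n[2])
    # lip top, in bed frame with assumed yaw
    for yaw in [np.degrees(np.arctan2(-n[1],-n[0]))]:
        B=R.from_euler('ZY',[yaw,-30],degrees=True).as_matrix(); O=np.array([.6005,-.073,.0845])
        L=(A-O)@B; 
        m=(abs(L[:,2]-.035)<.006)&(abs(L[:,0]+.031)<.02)&(L[:,1]>-.17)&(L[:,1]<.07)
        x=L[m]; print('lip n',m.sum()); 
        if m.sum()>20:
            for a in np.arange(-.17,.07,.03):
                k=(x[:,1]>a)&(x[:,1]<a+.03)
                if k.sum()>3: print(round(a,2),k.sum(),x[k][:,0].min(),x[k][:,0].max(),np.median(x[k][:,2]))
        m=white&(abs(L[:,0])<.06)&(abs(L[:,1]+.112)<.09)&(L[:,2]>.080)&(L[:,2]<.100); print('nb plate',m.sum(),rect(L[m][:,:2]),np.median(L[m][:,2]))
        m=white&(abs(L[:,0])<.06)&(abs(L[:,1]+.112)<.09)&(L[:,2]>.122)&(L[:,2]<.14); print('nb fin',m.sum(),rect(L[m][:,:2]),np.median(L[m][:,2]))
E
```

```text
scene pack 0.08 323 (array([0.404 , 0.2833]), (57.83906173706055, 115.38641357421875), np.float32(96.181564)) [0.4146 0.2675 0.0915]
scene pack 0.122 48 (array([0.4052, 0.2836]), (10.45163631439209, 62.15740966796875), np.float32(95.65647)) [0.4057 0.2846 0.1298]
bed plane 798 [-0.4902 -0.0634  0.8693] [ 0.6198 -0.0509  0.0955] tilt 29.62414139717117 yaw 7.372164319510588 z at (.6,-.073) 0.08293714905963046
lip n 90
-0.05 16 -0.033902664135244315 -0.02256975370407678 0.03225297313252809
-0.02 28 -0.03702683865080682 -0.0216303156119337 0.03273863636076496
0.01 28 -0.03574778279284373 -0.023397525942460425 0.033413757853524795
0.04 18 -0.033212735463832105 -0.023889550533637394 0.03348758824909552
nb plate 527 (array([ 0.005 , -0.1143]), (59.811466217041016, 112.35220336914062), np.float32(91.40268)) 0.09067998350775228
nb fin 97 (array([ 0.0052, -0.1151]), (13.423211097717285, 57.910614013671875), np.float32(91.04714)) 0.12731689493838055
top pack 0.08 552 (array([0.4315, 0.2923]), (122.0257568359375, 111.27294158935547), np.float32(9.670663)) [0.3975 0.2851 0.093 ]
top pack 0.122 64
[... 172 characters left out ...]
0.0961] tilt 29.96636080851558 yaw 8.182891552590704 z at (.6,-.073) 0.08437244565094909
lip n 122
-0.08 14 -0.03522666295764601 -0.02547224701511735 0.03391384539276254
-0.05 24 -0.03535075809802863 -0.025325713741120193 0.03533027944859451
-0.02 29 -0.03430926041381455 -0.024906797827543056 0.03314475610423723
0.01 28 -0.03501886104336896 -0.025870634642697725 0.035291626837698944
0.04 27 -0.03462928012698986 -0.02593350389928617 0.03269044612443191
nb plate 492 (array([ 0.0005, -0.1108]), (56.983638763427734, 112.06790924072266), np.float32(90.50525)) 0.09329643077123083
nb fin 69 (array([ 0.0012, -0.1118]), (9.846460342407227, 55.7630729675293), np.float32(90.580605)) 0.13030271249819877
```

```bash
cat > g.py <<'E'
from h import *
YB=8.6
B=R.from_euler('ZY',[YB,-30],degrees=True).as_matrix(); 
O=np.array([.6005,-.073,.0845])+B@np.array([.003,-.001,0])
def rel(p,Rm,label=''):
    st=ctrl.state(); T=R.from_quat(st['tool_rot'])
    print(label,'rot',(T.inv()*R.from_matrix(Rm)).as_rotvec(degrees=True).round(2),'slide cm',(T.inv().apply(np.array(p)-st['ee_pos'])*100).round(2))
def tool(y,z):
    y=np.array(y,float);z=np.array(z,float);y/=np.linalg.norm(y);z/=np.linalg.norm(z)
    return np.stack([np.cross(y,z),y,z],1)
def st():
    s=ctrl.state(); T=R.from_quat(s['tool_rot']).as_matrix()
    print('t',s['time'],'q',np.array(s['q']),'p',np.array(s['ee_pos']),'F',np.array(s['force']),'open',s['opening'],'gf',s['gripper_force'])
    print('bed: tcp',(np.array(s['ee_pos'])-O)@B*1000,'tool axes in bed (cols)\n',B.T@T)
E
python3 - <<'E'
from g import *
st(); print(R.from_quat(ctrl.state()['tool_rot']).as_matrix())
print('O',O); 
for n,p in dict(hinge=[.6055,.0167,.1656],peg=[.5443,.1178,.1752],catch=[.524,.006,.115]).items(): print(n,(np.array(p)-O)@B*1000)
a=np.radians(7.5); y=np.array([np.cos(a),np.sin(a),0])
for sg in (1,-1):
    Rm=tool(sg*y,[0,0,-1])
    rel([.40,-.1,.33],Rm,'via'); rel([.403,.285,.20],Rm,'above');
E
```

```text
t 1.5 q [-1.2364  0.2764 -0.0264  1.268   0.      1.4674] p [ 0.265  -0.5661  0.2086] F [-0.2574  0.2986  0.5028] open 0.08547361500009476 gf 0.0
bed: tcp [-292.0979 -436.3429  310.2374] tool axes in bed (cols)
 [[ 0.8304  0.2458 -0.5   ]
 [ 0.2838 -0.9589 -0.    ]
 [-0.4794 -0.1419 -0.866 ]]
[[ 0.9057  0.424   0.    ]
 [ 0.424  -0.9057 -0.    ]
 [ 0.      0.     -1.    ]]
O [ 0.6032 -0.0736  0.086 ]
hinge [53.4477 88.9438 61.0561]
peg [ 18.9355 198.0586  92.0669]
catch [-43.0254  90.5512  58.3271]
via rot [  0.    -0.   -72.42] slide cm [ 31.99 -36.49 -12.14]
above rot [  0.    -0.   -72.42] slide cm [ 48.58 -71.23   0.86]
via rot [ -0.    -0.   107.58] slide cm [ 31.99 -36.49 -12.14]
above rot [ -0.    -0.   107.58] slide cm [ 48.58 -71.23   0.86]
```

>>> send_rows --rotation '[[0,0,0],[0,0,-10],[0,0,-20],[0,0,-30],[0,0,-40],[0,0,-50],[0,0,-60],[0,0,-72.4],[0,0,-72.4],[0,0,-72.4],[0,0,-72.4],[0,0,-72.4],[0,0,-72.4],[0,0,-72.4],[0,0,-72.4],[0,0,-72.4],[0,0,-72.4],[0,0,-72.4]]' --slide '[[0,0,-5],[3,-3,-10],[8,-9,-12],[12,-14,-12],[16,-18,-12],[20,-23,-12],[24,-28,-12],[28,-32,-12],[32,-36.5,-12],[34,-41,-12],[36,-46,-12],[39,-51,-12],[42,-56,-12],[45,-61,-12],[47,-66,-12],[48.6,-71.2,-12],[48.6,-71.2,-10],[48.6,-71.2,-8]]' --hand '[0,0,0,0,0,0,0,0,0,0,0,0,0,0,0,0,0,0]'

```text
time: 3.75
ee_pos: [0.4031, 0.286, 0.2884]
tool_rot: [0.659, 0.752, 0.0, 0.0]
force: [-0.5, 0.1, -0.4]
opening: 0.0855
gripper_force: 0.0
```

>>> send_rows --rotation '[[0,0,0],[0,0,0],[0,0,0],[0,0,0],[0,0,0],[0,0,0],[0,0,0],[0,0,0],[0,0,0],[0,0,0],[0,0,0],[0,0,0],[0,0,0],[0,0,0]]' --slide '[[0,0,5],[0,0,10],[0,0,14],[0,0,17],[0,0,18.9],[0,0,18.9],[0,0,18.9],[0,0,18.9],[0,0,18.9],[0,0,18.9],[0,0,18.9],[0,0,18.9],[0,0,18.9],[0,0,18.9]]' --hand '[100,100,100,100,100,100,160,200,255,255,255,255,255,255]' --grip_force 50

```text
time: 5.5
ee_pos: [0.4039, 0.2853, 0.1009]
tool_rot: [0.659, 0.752, 0.001, 0.0]
force: [-1.6, -1.0, 5.7]
opening: 0.008
gripper_force: 50.8
```

Run:
```python
from m import *
from g import *
st()
for c in ['scene','top']:
    s=snap(c); A=cloud(s).reshape(-1,3); C=s['pixels'].astype(int).reshape(-1,3)
    white=(C.min(1)>130)&((C.max(1)-C.min(1))<45)
    m=white&(abs(A[:,0]-.40)<.07)&(abs(A[:,1]-.285)<.075)&(A[:,2]>.08)&(A[:,2]<.1)
    print(c,m.sum(),rect(A[m][:,:2]),np.median(A[m][:,2]))
    for d in ctrl.pinpoint(c,'pack')[:3]: print(d['score'],c2w(s,d['xyz']))
```

```text
t 5.5 q [ 0.484   0.1307 -0.4486  0.9898  0.0003  1.9242] p [0.4039 0.2853 0.1009] F [-1.6038 -0.9819  5.7417] open 0.008020073525221286 gf 50.759705901145935
bed: tcp [-116.7607  384.6695   84.6247] tool axes in bed (cols)
 [[ 0.0173  0.8666 -0.4986]
 [ 0.9998 -0.0195  0.0008]
 [-0.009  -0.4986 -0.8668]]
scene 63 (array([0.3949, 0.2877]), (120.57315063476562, 42.53193664550781), np.float32(71.747856)) 0.09071239742037562
0.92 [0.404  0.287  0.0009]
0.77 [0.2668 0.2856 0.0003]
0.64 [ 0.2765 -0.2122 -0.0024]
top 0 (array([0., 0.]), (0.0, 0.0), np.float32(0.0)) nan
0.85 [0.402  0.286  0.0024]
0.74 [ 0.2763 -0.2103  0.0008]
0.64 [0.6641 0.2163 0.0021]
  return _methods._mean(a, axis=axis, dtype=dtype,
  ret = ret.dtype.type(ret / rcount)
```

Run:
```python
from g import *
Rt=np.stack([B[:,1],B[:,0],-B[:,2]],1)
R0=R.from_quat(ctrl.state()['tool_rot']).as_matrix()
rel([.404,.285,.36],R0,'lift'); rel([.475,-.08,.36],R0,'over')
for h in (260,200,160,125): rel(O+B@np.array([4,8,h])/1000,Rt,h)
```

```text
lift rot [-0.  0.  0.] slide cm [ -0.01   0.05 -25.91]
over rot [-0.  0.  0.] slide cm [-37.12   2.33 -25.94]
260 rot [-29.91   0.25  -1.1 ] slide cm [-37.61   2.45 -21.25]
200 rot [-29.91   0.25  -1.1 ] slide cm [-37.56   5.45 -16.05]
160 rot [-29.91   0.25  -1.1 ] slide cm [-37.52   7.44 -12.59]
125 rot [-29.91   0.25  -1.1 ] slide cm [-37.49   9.19  -9.55]
```

>>> send_rows --rotation '[[0,0,0],[0,0,0],[0,0,0],[0,0,0],[0,0,0],[0,0,0],[0,0,0],[0,0,0]]' --slide '[[0,0,-1],[0,0,-3],[0,0,-7],[0,0,-12],[0,0,-17],[0,0,-22],[0,0,-26],[0,0,-26]]' --hand '[255,255,255,255,255,255,255,255]'

```text
time: 6.7
ee_pos: [0.405, 0.2857, 0.3633]
tool_rot: [0.659, 0.752, 0.003, 0.001]
force: [-0.0, 0.1, -3.8]
opening: 0.008
gripper_force: 49.6
```

Run:
```python
from g import *
st()
Rt=np.stack([B[:,1],B[:,0],-B[:,2]],1)
R0=R.from_quat(ctrl.state()['tool_rot']).as_matrix()
rel([.475,-.08,.36],R0,'over')
for h in (260,200,160,125): rel(O+B@np.array([4,8,h])/1000,Rt,h)
s=snap('scene','lift')
```

```text
t 6.7 q [ 0.4839 -0.0034 -0.0298  1.5371 -0.0002  1.9241] p [0.405  0.2857 0.3633] F [-0.0467  0.1457 -3.8283] open 0.007997574872051553 gf 49.63318705558777
bed: tcp [ 15.3969 384.8668 311.2688] tool axes in bed (cols)
 [[ 0.018   0.8693 -0.494 ]
 [ 0.9998 -0.0195  0.0022]
 [-0.0077 -0.4939 -0.8695]]
over rot [ 0. -0.  0.] slide cm [-37.17   2.18   0.25]
260 rot [-29.6    0.16  -1.12] slide cm [-37.66   2.28   4.94]
200 rot [-29.6    0.16  -1.12] slide cm [-37.61   5.24  10.15]
160 rot [-29.6    0.16  -1.12] slide cm [-37.58   7.21  13.63]
125 rot [-29.6    0.16  -1.12] slide cm [-37.56   8.94  16.67]
```

>>> send_rows --rotation '[[0,0,0],[0,0,0],[0,0,0],[0,0,0],[0,0,0],[0,0,0],[0,0,0],[0,0,0],[-8,0,0],[-16,0,-0.5],[-24,0,-1],[-29.7,0.2,-1.1],[-29.7,0.2,-1.1],[-29.7,0.2,-1.1],[-29.7,0.2,-1.1]]' --slide '[[-2,0,0],[-7,0.5,0],[-13,1,0],[-19,1.5,0],[-25,1.8,0],[-31,2,0],[-36,2.2,0],[-37.6,2.2,0],[-37.6,2.2,1],[-37.6,2.2,2],[-37.6,2.2,4],[-37.6,2.2,5],[-37.6,3.7,7.5],[-37.6,5.2,10],[-37.6,5.2,10]]' --hand '[255,255,255,255,255,255,255,255,255,255,255,255,255,255,255]'

```text
time: 8.62
ee_pos: [0.5001, -0.0787, 0.2536]
tool_rot: [0.631, 0.734, 0.192, 0.162]
force: [-0.1, 1.2, -3.7]
opening: 0.008
gripper_force: 49.7
```

Run:
```python
from m import *
from g import *
st()
Rt=np.stack([B[:,1],B[:,0],-B[:,2]],1)
for h in (200,160,125): rel(O+B@np.array([4,8,h])/1000,Rt,h)
s=snap('scene'); 
cv2.imwrite('pics/hov.png',cv2.resize(s['pixels'][100:340,220:480,::-1],(780,600)))
for c in ['scene','top']:
    s=snap(c); L=(cloud(s).reshape(-1,3)-O)@B; C=s['pixels'].astype(int).reshape(-1,3)
    white=(C.min(1)>130)&((C.max(1)-C.min(1))<45)
    for nm,y0,z0 in (('nb',-.112,.092),('pack',.008,.092+.099)):
        m=white&(abs(L[:,0])<.05)&(abs(L[:,1]-y0)<.065)&(abs(L[:,2]-z0)<.008)
        if m.sum()>20: print(c,nm,m.sum(),rect(L[m][:,:2]),np.median(L[m][:,2]),L[m].min(0),L[m].max(0))
    for d in ctrl.pinpoint(c,'pack')[:4]: print(d['score'],(c2w(s,d['xyz'])-O)@B*1000)
```

```text
t 8.625 q [-0.4649 -0.2873 -0.5949  0.8381  0.2887  1.0186] p [ 0.5001 -0.0787  0.2536] F [-0.1153  1.2123 -3.7095] open 0.008026732029495163 gf 49.66009855270386
bed: tcp [ -5.169   10.3796 196.4572] tool axes in bed (cols)
 [[ 0.0013  0.9999 -0.0147]
 [ 1.     -0.0013  0.0045]
 [ 0.0045 -0.0147 -0.9999]]
200 rot [-0.84 -0.26 -0.08] slide cm [-0.24  0.91 -0.37]
160 rot [-0.84 -0.26 -0.08] slide cm [-0.25  0.97  3.63]
125 rot [-0.84 -0.26 -0.08] slide cm [-0.27  1.02  7.13]
scene nb 514 (array([-0.002 , -0.1127]), (62.27674102783203, 113.03462982177734), np.float32(90.697495)) 0.09217113518272305 [-0.0338 -0.1693  0.0842] [ 0.029  -0.0561  0.0998]
scene pack 411 (array([-0.0013,  0.0096]), (115.23174285888672, 57.477840423583984), np.float32(89.51386)) 0.188837394559327 [-0.0304 -0.0479  0.1831] [0.0273 0.0672 0.1984]
0.95 [-5.6919 12.2287 97.4325]
0.58 [  51.9836  279.1699 -127.249 ]
top nb 463 (array([-0.0028, -0.11  ]), (111.64292907714844, 56.11528778076172), np.float32(89.082634)) 0.0936222140899247 [-0.0316 -0.1658  0.0849] [ 0.0257 -0.0543  0.0999]
top pack 425 (array([-0.0015,  0.0095]), (56.854461669921875, 111.57611846923828), np.float32(90.114334)) 0.19281490509449997 [-0.03   -0.0462  0.1842] [0.027  0.0653 0.1988]
0.89 [-286.3979  401.6858   67.315 ]
0.83 [-337.6229  -86.5806   96.663 ]
0.77 [  51.8672  278.9829 -124.6449]
0.71 [-3.2722  7.9012 99.781 ]
```

View pics/hov.png

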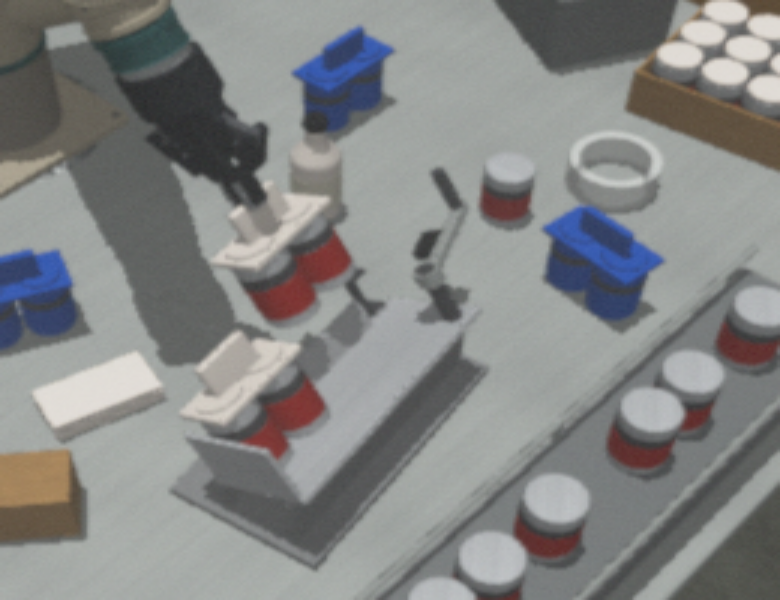

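```bash
cat > pk.py <<'E'
from m import *
from g import *
def meas(z0,y0):
  for c in ['scene','top']:
    s=snap(c); L=(cloud(s).reshape(-1,3)-O)@B; C=s['pixels'].astype(int).reshape(-1,3)
    white=(C.min(1)>130)&((C.max(1)-C.min(1))<45)
    out=[]
    for nm,y,z in (('nb',-.112,.092),('pack',y0,z0+.092)):
        m=white&(abs(L[:,0])<.045)&(abs(L[:,1]-y)<.058)&(abs(L[:,2]-z)<.009)
        if nm=='pack' : m&=L[:,1]>-.0535 if y0<.01 else True
        P=L[m]; 
        if len(P)<30: print(c,nm,'few');continue
        r=rect(P[:,:2]); k=abs(P[:,2]-np.median(P[:,2]))<.005; Q=P[k]
        co=np.linalg.lstsq(np.c_[Q[:,:2],np.ones(len(Q))],Q[:,2],rcond=None)[0]
        print(c,nm,len(P),'ctr',r[0]*1000,'size',np.round(r[1],1),'ang',round(float(r[2]),2),'z',np.median(P[:,2])*1000,'slopes deg',np.degrees(co[:2]),'yrange',P[:,1].min()*1000,P[:,1].max()*1000)
E
python3 -c "
from pk import *
meas(.099,.0095)"
```

```text
scene nb 529 ctr [  -0.7058 -112.3225] size [113.1  60.3] ang 89.51 z 92.21782351373753 slopes deg [-1.8226  0.0918] yrange -168.82480047998445 -55.73078835235227
scene pack 427 ctr [2.0237 7.7429] size [111.3  60. ] ang 89.55 z 191.3957031761857 slopes deg [-3.526   0.2272] yrange -48.04614160097894 63.39176746605076
top nb 466 ctr [  -2.5573 -110.0118] size [111.9  57.2] ang 89.92 z 93.75126017272368 slopes deg [-0.4309  0.1291] yrange -165.95037009366314 -54.07359469849416
top pack 418 ctr [0.6656 8.9668] size [ 55.6 111.1] ang 90.67 z 193.52480314081888 slopes deg [-0.7777  0.038 ] yrange -46.58505505447956 64.56360945656613
```

>>> send_rows --rotation '[[-0.8,-0.3,0],[-0.8,-0.3,0],[-0.8,-0.3,0],[-0.8,-0.3,0],[-0.8,-0.3,0],[-0.8,-0.3,0]]' --slide '[[0,0.3,1],[0,0.4,3],[0,0.4,5],[0,0.4,7],[0,0.4,8],[0,0.4,8]]' --hand '[255,255,255,255,255,255]'

```text
time: 9.72
ee_pos: [0.5462, -0.0747, 0.1916]
tool_rot: [0.63, 0.731, 0.197, 0.173]
force: [0.1, 0.7, -3.2]
opening: 0.0082
gripper_force: 49.7
```

```bash
python3 -c "
from pk import *
st()
meas(.018,.008)
st()"
```

```text
t 9.725 q [-0.4054 -0.1657 -0.6531  0.6174  0.2651  1.0798] p [ 0.5462 -0.0747  0.1916] F [ 0.1025  0.7152 -3.2174] open 0.008162811738888165 gf 49.69310760498047
bed: tcp [  3.8317   7.43   119.7603] tool axes in bed (cols)
 [[-0.0003  1.      0.0076]
 [ 1.      0.0004 -0.006 ]
 [-0.006   0.0076 -1.    ]]
scene nb 522 ctr [   0.2689 -112.3039] size [114.3  59. ] ang 89.71 z 92.32913438960813 slopes deg [-1.9774 -0.0551] yrange -169.3897406703636 -55.26453003771791
scene pack 436 ctr [4.0195 7.062 ] size [112.8  61.1] ang 89.08 z 110.62418682300526 slopes deg [-3.4052  0.0136] yrange -49.472676513170434 63.7236174274515
top nb 492 ctr [  -2.7224 -109.7903] size [110.9  56.8] ang 88.53 z 93.58440274814464 slopes deg [ 0.7137 -0.0974] yrange -165.1422786979998 -54.31487817279049
top pack 365 ctr [2.637  9.3375] size [ 56.9 110.8] ang 90.85 z 113.0612029349358 slopes deg [-0.9587 -0.4261] yrange -45.9965612264301 64.5873764857575
t 9.825 q [-0.4056 -0.1669 -0.6521  0.6172  0.2652  1.0798] p [ 0.5468 -0.0751  0.1929] F [ 0.3572 -0.633  -2.3003] open 0.008138842325617023 gf 49.694234132766724
bed: tcp [  4.9624   6.9722 120.6278] tool axes in bed (cols)
 [[-0.0008  1.      0.0097]
 [ 1.      0.0009 -0.0072]
 [-0.0072  0.0097 -0.9999]]
```

>>> send_rows --rotation '[[0,0,0],[0,0,0],[0,0,0],[0,0,0],[0,0,0]]' --slide '[[0,0,0.5],[0,0,1],[0,0,1.5],[0,0,1.8],[0,0,1.8]]' --hand '[255,255,255,255,255]'

```text
time: 10.45
ee_pos: [0.5553, -0.0734, 0.1761]
tool_rot: [0.63, 0.731, 0.197, 0.174]
force: [-1.1, -0.2, -3.7]
opening: 0.0082
gripper_force: 49.7
```

```bash
python3 -c "
from pk import *
st()
print(B.T@np.array(ctrl.state()['force']))
meas(.002,.008)"
```

```text
t 10.45 q [-0.3936 -0.1328 -0.6626  0.5717  0.2598  1.0907] p [ 0.5553 -0.0734  0.1761] F [-1.1425 -0.1703 -3.7253] open 0.008244699958617133 gf 49.683330059051514
bed: tcp [  4.0461   7.32   101.6955] tool axes in bed (cols)
 [[-0.0004  1.      0.008 ]
 [ 1.      0.0005 -0.0062]
 [-0.0062  0.008  -0.9999]]
[-2.8631  0.0024 -2.6486]
scene nb 528 ctr [  -3.3244 -111.7372] size [115.2  62.3] ang 89.94 z 91.92915798257059 slopes deg [-2.1506 -0.117 ] yrange -169.33400380275938 -54.1518897396829
scene pack 425 ctr [5.6049 6.8383] size [ 60.5 112.1] ang 90.6 z 92.74111342792693 slopes deg [-3.195  -0.2742] yrange -49.28960430144516 62.98109916410534
top nb 490 ctr [  -2.9524 -110.0477] size [111.7  56.7] ang 89.47 z 93.67435227460737 slopes deg [ 0.6464 -0.1779] yrange -165.92755763389064 -54.233661100251375
top pack 365 ctr [3.1612 9.2651] size [ 56.2 110.5] ang 90.62 z 94.91373596914111 slopes deg [-0.0416  0.0061] yrange -45.96762263759307 64.45523166941253
```

>>> send_rows --rotation '[[0,0,0],[0,0,0],[0,0,0],[0,0,0],[0,0,0],[0,0,0]]' --slide '[[-0.2,0,0],[-0.4,-0.1,0],[-0.55,-0.2,0],[-0.65,-0.3,0],[-0.7,-0.3,0.05],[-0.7,-0.3,0.05]]' --hand '[255,255,255,255,255,255]'

```text
time: 11.3
ee_pos: [0.5542, -0.0804, 0.1747]
tool_rot: [0.629, 0.731, 0.198, 0.174]
force: [-0.2, 2.5, -2.3]
opening: 0.0083
gripper_force: 49.8
```

```bash
python3 -c "
from pk import *
st()
print(B.T@np.array(ctrl.state()['force']))
meas(.000,.002)
print(B.T@np.array(ctrl.state()['force']))"
```

```text
t 11.3 q [-0.4114 -0.1297 -0.6633  0.5718  0.2689  1.0743] p [ 0.5542 -0.0804  0.1747] F [-0.1511  2.5475 -2.2595] open 0.008295336780502465 gf 49.836952686309814
bed: tcp [  1.4463   0.5943 101.5687] tool axes in bed (cols)
 [[-0.0006  1.      0.0089]
 [ 1.      0.0006 -0.0055]
 [-0.0055  0.0089 -0.9999]]
[-0.9292  2.5414 -2.0725]
scene nb 536 ctr [   0.5702 -111.2997] size [115.1  58.1] ang 89.13 z 92.02774753343279 slopes deg [-2.2934 -0.1135] yrange -168.78603685691377 -54.066626864161215
scene pack 418 ctr [3.0091 1.5607] size [110.7  58.4] ang 88.4 z 92.54204514884587 slopes deg [-2.5026 -0.1591] yrange -53.47342693684344 57.06955431162505
top nb 491 ctr [  -2.0996 -110.0324] size [111.6  55.8] ang 89.27 z 93.55062514508472 slopes deg [-0.0855 -0.1497] yrange -165.77183272445805 -54.10774911149719
top pack 366 ctr [-0.1478  2.6249] size [ 56.8 110.7] ang 90.5 z 94.64989348189805 slopes deg [-1.121  -0.0512] yrange -52.8639998095341 57.7566709579986
[-1.3699  2.1792 -1.2876]
```

>>> send_rows --rotation '[[0,0,0],[0,0,0],[0,0,0],[0,0,0],[0,0,0]]' --slide '[[0,-0.1,0],[-0.05,-0.2,0.05],[-0.1,-0.25,0.1],[-0.1,-0.25,0.15],[-0.1,-0.25,0.2]]' --hand '[255,255,255,255,255]'

```text
time: 12.02
ee_pos: [0.5532, -0.0807, 0.1732]
tool_rot: [0.629, 0.731, 0.199, 0.173]
force: [-13.1, 5.5, 12.9]
opening: 0.0082
gripper_force: 52.2
```

```bash
python3 -c "
from pk import *
st()
print(B.T@np.array(ctrl.state()['force']))
meas(.000,.001)
st();print(B.T@np.array(ctrl.state()['force']))"
```

```text
t 12.025 q [-0.4148 -0.1297 -0.6672  0.5683  0.2728  1.0708] p [ 0.5532 -0.0807  0.1732] F [-13.1069   5.4589  12.8808] open 0.008204752319834427 gf 52.15191900730133
bed: tcp [ -0.1483   0.4557 100.7463] tool axes in bed (cols)
 [[-0.001   0.9999  0.0103]
 [ 1.      0.001  -0.0035]
 [-0.0036  0.0103 -0.9999]]
[-4.076   7.3575 17.2267]
scene nb 540 ctr [  -0.3409 -111.6698] size [114.8  60.9] ang 89.85 z 92.0776494397307 slopes deg [-2.0804 -0.1921] yrange -169.12461036573103 -54.243743561663095
scene pack 416 ctr [1.8203 1.1296] size [109.1  57.5] ang 89.38 z 91.60165285051194 slopes deg [-3.2536  0.2356] yrange -53.37238600511827 55.72866221724354
top nb 487 ctr [  -2.9108 -109.9472] size [111.5  56. ] ang 88.84 z 93.56807638688456 slopes deg [-0.3998 -0.1802] yrange -165.72098078966494 -54.316628991612205
top pack 365 ctr [-0.2993  2.6855] size [ 56.8 111. ] ang 90.71 z 93.65263659263897 slopes deg [-0.5182  0.1724] yrange -52.66208017368803 58.24853288030348
t 12.125 q [-0.4148 -0.1298 -0.6673  0.5682  0.2727  1.0708] p [ 0.5532 -0.0807  0.1732] F [-9.1412  6.8719  9.8916] open 0.00818081583748479 gf 51.61184370517731
bed: tcp [ -0.1396   0.4346 100.7713] tool axes in bed (cols)
 [[-0.001   0.9999  0.0104]
 [ 1.      0.0011 -0.0037]
 [-0.0037  0.0104 -0.9999]]
[-1.9917  8.1616 12.5718]
```

>>> send_rows --rotation '[[0,0,0],[0,0,0],[0,0,0],[0,0,0]]' --slide '[[0,-0.1,-0.05],[0,-0.2,-0.05],[-0.05,-0.3,-0.05],[-0.05,-0.3,-0.05]]' --hand '[255,255,255,255]'

```text
time: 12.62
ee_pos: [0.5524, -0.0808, 0.1728]
tool_rot: [0.628, 0.732, 0.201, 0.174]
force: [0.5, 8.8, 3.6]
opening: 0.0084
gripper_force: 50.2
```

```bash
python3 -c "
from pk import *
st()
print(B.T@np.array(ctrl.state()['force']))
meas(.000,.001)"
```

```text
t 12.625 q [-0.4188 -0.1321 -0.672   0.5639  0.2786  1.0661] p [ 0.5524 -0.0808  0.1728] F [0.4568 8.8107 3.6162] open 0.008387657182275127 gf 50.24669587612152
bed: tcp [ -1.0301   0.4831 100.8703] tool axes in bed (cols)
 [[-0.0029  0.9999  0.0149]
 [ 1.      0.0029 -0.0015]
 [-0.0016  0.0149 -0.9999]]
[3.3403 8.6433 2.2472]
scene nb 536 ctr [  -0.8028 -111.3408] size [114.5  59.1] ang 89.77 z 91.93542284928193 slopes deg [-2.1643 -0.077 ] yrange -168.66890399616722 -54.02514341460826
scene pack 418 ctr [-0.2054  2.1211] size [111.1  62.5] ang 88.77 z 91.81482179316272 slopes deg [-2.4216 -0.1177] yrange -53.34198356993292 57.172233037750075
top nb 489 ctr [  -3.085  -109.9524] size [112.1  56. ] ang 88.44 z 93.33860270783101 slopes deg [-0.7731 -0.0683] yrange -165.87378880639912 -54.083098495079916
top pack 366 ctr [-2.0328  2.3873] size [111.1  55.3] ang 89.72 z 93.60871347949424 slopes deg [-0.726  -0.3179] yrange -53.225847388440656 57.89101653308702
```

>>> send_rows --rotation '[[0,0,0],[0,0,0],[0,0,0],[0,0,0],[0,0,0],[0,0,0],[0,0,0],[0,0,0]]' --slide '[[0,0,-0.05],[0,0,-0.05],[0,0,-0.05],[0,0,-1],[0,0,-3],[0,0,-6],[0,0,-9],[0,0,-9]]' --hand '[150,130,130,130,130,130,130,130]'

```text
time: 13.72
ee_pos: [0.5064, -0.0905, 0.2517]
tool_rot: [0.629, 0.73, 0.198, 0.177]
force: [-0.3, 0.5, -0.1]
opening: 0.0419
gripper_force: 0.0
```

```bash
python3 -c "
from pk import *
st()
meas(.000,.001)
s=snap('scene'); cv2.imwrite('pics/rel.png',cv2.resize(s['pixels'][140:300,260:420,::-1],(600,600)))
for c in ['scene','top']:
    s=snap(c)
    for l in ['hinge','gate_peg','pack']:
        for d in ctrl.pinpoint(c,l)[:2]: print(c,l,d['score'],(c2w(s,d['xyz'])-O)@B*1000)
"
```

```text
t 13.725 q [-0.4881 -0.2871 -0.6107  0.7949  0.3009  1.0037] p [ 0.5064 -0.0905  0.2517] F [-0.2775  0.4595 -0.0511] open 0.04187684934996115 gf 0.0
bed: tcp [ -2.2557  -2.2202 192.6828] tool axes in bed (cols)
 [[-0.0014  0.9999  0.0137]
 [ 0.9999  0.0016 -0.0106]
 [-0.0107  0.0137 -0.9998]]
scene nb 535 ctr [  -0.7793 -111.749 ] size [ 60.6 114.8] ang 90.75 z 92.08013891779139 slopes deg [-2.2879  0.031 ] yrange -168.9331397503688 -54.47209610758496
scene pack 444 ctr [-0.1937  2.2193] size [ 60.8 111.2] ang 90.78 z 91.66372670795633 slopes deg [-2.1965  0.0488] yrange -53.482584130209354 57.786064085387544
top nb 496 ctr [  -2.7741 -110.2979] size [112.4  56.3] ang 88.75 z 93.83034588460123 slopes deg [-0.3965 -0.1148] yrange -166.41325797557624 -54.02715880991699
top pack 444 ctr [-2.7774  2.9045] size [ 56.6 111.9] ang 90.14 z 93.1935044381424 slopes deg [0.0585 0.1978] yrange -53.0774800878731 58.8678996890557
scene hinge 0.78 [55.5277 88.6333 58.3273]
scene gate_peg 0.55 [ 17.2639 197.7282  90.2081]
scene pack 0.94 [  51.1032  280.0031 -128.7919]
scene pack 0.86 [-2.3085  2.9563 -2.9715]
top hinge 0.81 [53.1831 89.1247 56.3869]
top gate_peg 0.56 [ 15.8589 201.8106  96.1334]
top gate_peg 0.49 [-223.451  -129.5496   26.0072]
top pack 0.92 [-338.8618  -85.0295   98.0736]
top pack 0.7 [  49.2984  274.9459 -125.3688]
```

View pics/rel.png

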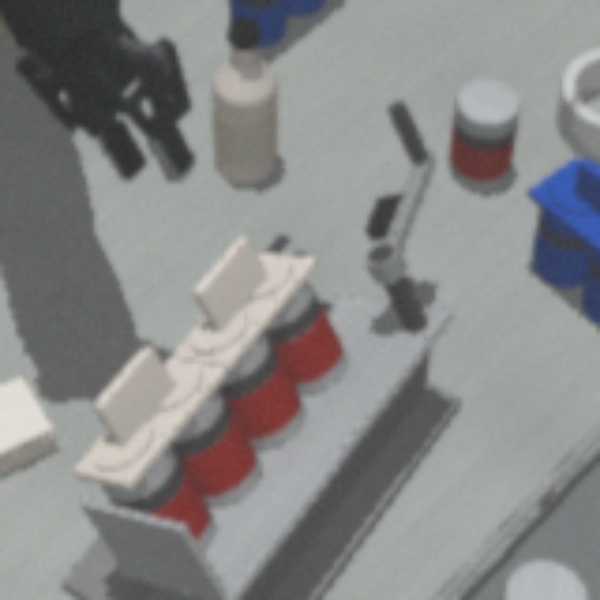

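Released pack stands flush beside its neighbour (clips at (135,400) and (250,310) form one line), parallel to the bed; latch is still open with its peg at (407,130). Now the peg.

```bash
cat > gt.py <<'E'
from g import *
H=np.array([54.,89.])
def gate(q,h,r=115,label=''):
    p=np.array([H[0]-r*np.cos(q),H[1]+r*np.sin(q),h])/1000
    y=B@np.array([np.sin(q),np.cos(q),0])
    rel(O+B@p,tool(y,-B[:,2]),label or f'q{q:.2f} h{h}')
E
python3 -c "
from gt import *
gate(1.24,190);gate(1.24,80)"
```

```text
q1.24 h190 rot [  0.39   0.42 -18.92] slide cm [19.84  2.19 -0.15]
q1.24 h80 rot [  0.39   0.42 -18.92] slide cm [19.9   2.11 10.85]
```

>>> send_rows --rotation '[[0,0,-5],[0,0,-10],[0.4,0.4,-19],[0.4,0.4,-19],[0.4,0.4,-19],[0.4,0.4,-19],[0.4,0.4,-19],[0.4,0.4,-19]]' --slide '[[4,0.5,0],[9,1,0],[14,1.5,0],[18,2,0],[19.9,2.2,0],[19.9,2.2,2],[19.9,2.2,4.5],[19.9,2.2,4.5]]' --hand '[100,100,100,100,100,100,100,100]'

```text
time: 15.28
ee_pos: [0.5161, 0.1137, 0.2168]
tool_rot: [0.5, 0.827, 0.164, 0.198]
force: [-0.4, 0.0, 1.2]
opening: 0.0518
gripper_force: 0.0
```

```bash
python3 -c "
from gt import *
st();gate(1.24,80)
s=snap('scene'); cv2.imwrite('pics/peg.png',cv2.resize(s['pixels'][110:270,280:440,::-1],(600,600)))
"
```

```text
t 15.275 q [ 0.0714 -0.2552 -0.6651  0.6426  0.0386  1.17  ] p [0.5161 0.1137 0.2168] F [-0.4338  0.0024  1.1532] open 0.05180230709244489 gf 0.0
bed: tcp [ 15.034  198.2443 142.3575] tool axes in bed (cols)
 [[-0.3263  0.9453 -0.004 ]
 [ 0.9453  0.3263 -0.0004]
 [ 0.0009 -0.004  -1.    ]]
q1.24 h80 rot [-0.23 -0.05  0.09] slide cm [-0.1   0.16  6.24]
```

View pics/peg.png

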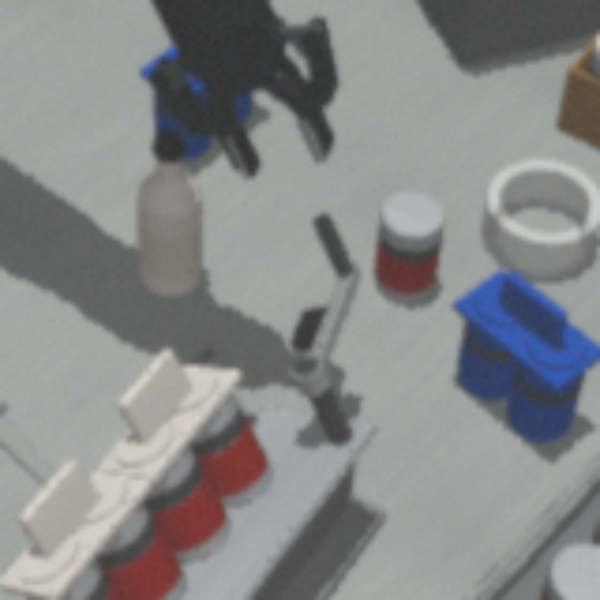

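Fingertips at (250,168) and (320,152) straddle the peg's axis line (peg top (322,218)). Next: descend and grip.

>>> send_rows --rotation '[[0,0,0],[0,0,0],[0,0,0],[0,0,0],[0,0,0],[0,0,0],[0,0,0],[0,0,0],[0,0,0],[0,0,0]]' --slide '[[0,0.1,2],[0,0.2,4],[0,0.2,6],[0,0.2,6],[0,0.2,6],[0,0.2,6],[0,0.2,6],[0,0.2,6],[0,0.2,6],[0,0.2,6]]' --hand '[100,100,100,100,170,200,255,255,255,255]' --grip_force 25

```text
time: 16.58
ee_pos: [0.549, 0.1189, 0.1696]
tool_rot: [0.5, 0.826, 0.166, 0.2]
force: [-5.2, -1.5, 6.9]
opening: 0.0122
gripper_force: 24.5
```

```bash
python3 -c "
from gt import *
st()
for q in (1.0,.8,.6,.4,.2,.1,0,-.03): gate(q,82)
"
```

```text
t 16.575 q [ 0.0787 -0.1422 -0.6898  0.4984  0.0345  1.1768] p [0.549  0.1189 0.1696] F [-5.2037 -1.5427  6.8761] open 0.012158744268146737 gf 24.543702006340027
bed: tcp [ 20.3281 198.4271  84.8183] tool axes in bed (cols)
 [[-0.3262  0.9453  0.0023]
 [ 0.9453  0.3262 -0.0013]
 [-0.0019  0.0018 -1.    ]]
q1.00 h82 rot [  0.09   0.12 -13.67] slide cm [-0.27 -3.1   0.28]
q0.80 h82 rot [  0.08   0.13 -25.13] slide cm [-1.03 -5.27  0.27]
q0.60 h82 rot [  0.06   0.14 -36.59] slide cm [-2.21 -7.24  0.27]
q0.40 h82 rot [  0.05   0.15 -48.05] slide cm [-3.75 -8.94  0.27]
q0.20 h82 rot [  0.03   0.15 -59.5 ] slide cm [ -5.61 -10.3    0.27]
q0.10 h82 rot [  0.03   0.16 -65.23] slide cm [ -6.62 -10.83   0.28]
q0.00 h82 rot [  0.02   0.16 -70.96] slide cm [ -7.69 -11.26   0.28]
q-0.03 h82 rot [  0.02   0.16 -72.68] slide cm [ -8.02 -11.37   0.28]
```

>>> send_rows --rotation '[[0,0,-5],[0,0,-10],[0,0,-13.7],[0,0,-19.4],[0,0,-25.1],[0,0,-30.9],[0,0,-36.6],[0,0,-42.3],[0,0,-48],[0,0,-48]]' --slide '[[0,-1,0],[-0.1,-2.2,0],[-0.3,-3.1,0],[-0.6,-4.2,0],[-1,-5.3,0],[-1.6,-6.3,0],[-2.2,-7.2,0],[-2.9,-8.1,0],[-3.75,-8.9,0],[-3.75,-8.9,0]]' --hand '[255,255,255,255,255,255,255,255,255,255]'

```text
time: 17.82
ee_pos: [0.4982, 0.0453, 0.1345]
tool_rot: [0.121, 0.958, 0.07, 0.251]
force: [-3.8, -0.7, 9.2]
opening: 0.0123
gripper_force: 25.2
```

```bash
python3 -c "
from gt import *
st()
print(B.T@np.array(ctrl.state()['force']))
for q in (.3,.2,.1,0,-.03): gate(q,83)
"
```

```text
t 17.825 q [-0.1246 -0.2277 -0.8379  0.4484  0.1352  0.1614] p [0.4982 0.0453 0.1345] F [-3.7786 -0.6942  9.249 ] open 0.012310570419123567 gf 25.173266530036926
bed: tcp [-50.2918 133.2219  85.0594] tool axes in bed (cols)
 [[-0.921   0.3895  0.0046]
 [ 0.3895  0.921  -0.002 ]
 [-0.005  -0.     -1.    ]]
[ 1.2991 -0.1214  9.9298]
q0.30 h83 rot [-0.02  0.29 -5.73] slide cm [ 0.12 -1.16  0.21]
q0.20 h83 rot [ -0.03   0.28 -11.46] slide cm [-0.06 -2.3   0.21]
q0.10 h83 rot [ -0.04   0.28 -17.19] slide cm [-0.34 -3.41  0.21]
q0.00 h83 rot [ -0.06   0.28 -22.92] slide cm [-0.74 -4.49  0.21]
q-0.03 h83 rot [ -0.06   0.28 -24.64] slide cm [-0.87 -4.81  0.21]
```

>>> send_rows --rotation '[[0,0,-5.7],[0,0,-11.5],[0,0,-17.2],[0,0,-23],[0,0,-23],[0,0,-23],[0,0,-23]]' --slide '[[0,-1.1,0],[-0.1,-2.3,0],[-0.4,-3.4,0],[-0.75,-4.4,0],[-0.8,-4.6,0],[-0.85,-4.75,0],[-0.85,-4.75,0]]' --hand '[255,255,255,255,255,255,255]'

```text
time: 18.7
ee_pos: [0.4973, 0.0029, 0.1306]
tool_rot: [-0.076, 0.962, 0.025, 0.263]
force: [-2.7, 13.7, 10.9]
opening: 0.0123
gripper_force: 25.4
```

```bash
python3 -c "
from pk import *
st()
print(B.T@np.array(ctrl.state()['force']))
s=snap('scene'); cv2.imwrite('pics/cl.png',cv2.resize(s['pixels'][140:280,260:400,::-1],(600,600)))
meas(0,.001)
"
```

```text
t 18.7 q [-0.2628 -0.2217 -0.8432  0.4573  0.2168 -0.3652] p [0.4973 0.0029 0.1306] F [-2.7407 13.6699 10.9261] open 0.012259937723602024 gf 25.371700823307037
bed: tcp [-58.5227  91.4863  85.2641] tool axes in bed (cols)
 [[-0.9999 -0.0038  0.0103]
 [-0.0036  0.9999  0.0119]
 [-0.0103  0.0118 -0.9999]]
[ 4.8865 13.926   9.7951]
scene nb 542 ctr [  -0.5563 -111.4739] size [ 59.5 115.1] ang 90.49 z 91.99138192290471 slopes deg [-1.7994 -0.0499] yrange -169.0139627407499 -54.05423966470316
scene pack 444 ctr [-1.7595  2.5319] size [111.7  63. ] ang 89.92 z 91.59351864576232 slopes deg [-2.6178  0.1941] yrange -53.30637472800571 58.379934198836175
top nb 489 ctr [  -2.6466 -109.7709] size [111.5  56.3] ang 89.28 z 93.68805146379576 slopes deg [ 0.7834 -0.0352] yrange -165.53626568358462 -54.17963658576898
top pack 494 ctr [-2.4782  2.5896] size [112.1  56.9] ang 89.78 z 93.09909694349149 slopes deg [ 0.5857 -0.3214] yrange -53.46277676335804 58.649327694638735
```

View pics/cl.png

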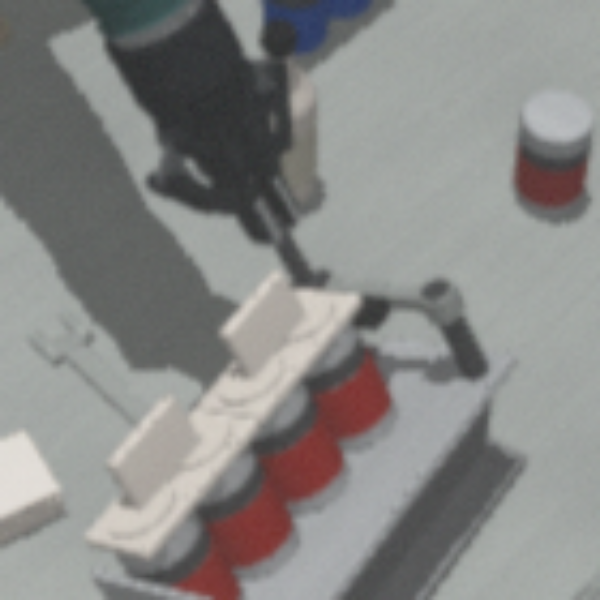

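>>> send_rows --rotation '[[0,0,0],[0,0,0],[0,0,0],[0,0,0]]' --slide '[[0,-0.15,0],[0,-0.3,0],[0,-0.4,0],[0,-0.4,0]]' --hand '[255,255,255,255]'

```text
time: 19.35
ee_pos: [0.4973, 0.0029, 0.1305]
tool_rot: [-0.077, 0.961, 0.03, 0.263]
force: [-4.0, 22.9, 12.7]
opening: 0.012
gripper_force: 25.9
```

```bash
python3 -c "
from pk import *
st()
print(B.T@np.array(ctrl.state()['force']))
"
```

```text
t 19.35 q [-0.2717 -0.2198 -0.8421  0.4607  0.2306 -0.375 ] p [0.4973 0.0029 0.1305] F [-4.0378 22.9369 12.6935] open 0.01204094584062904 gf 25.90389847755432
bed: tcp [-58.5698  91.4537  85.2071] tool axes in bed (cols)
 [[-0.9999 -0.005   0.0115]
 [-0.0048  0.9998  0.0217]
 [-0.0116  0.0216 -0.9997]]
[ 5.8596 23.2828 11.2742]
```

>>> send_rows --rotation '[[0,0,0],[0,0,0],[0,0,0],[0,0,0],[0,0,0],[0,0,0],[0,0,0],[0,0,0],[0,0,0],[0,0,0]]' --slide '[[0,0.2,0],[0,0.4,0],[0,0.4,0],[0,0.4,0],[0,0.4,-1],[0,0.4,-3],[0,0.4,-6],[0,0.4,-10],[0,0.4,-14],[0,0.4,-14]]' --hand '[255,150,130,130,130,130,130,130,130,130]'

```text
time: 20.6
ee_pos: [0.4266, -0.0137, 0.253]
tool_rot: [-0.072, 0.962, 0.017, 0.262]
force: [0.3, 0.5, 0.0]
opening: 0.042
gripper_force: 0.0
```

```bash
python3 -c "
from pk import *
st()
s=snap('scene'); cv2.imwrite('pics/fin.png',cv2.resize(s['pixels'][150:270,270:390,::-1],(600,600)))
meas(0,.001)
for c in ['scene','top']:
    s=snap(c)
    L=(cloud(s).reshape(-1,3)-O)@B; m=(abs(L[:,2]-.112)<.008)&(abs(L[:,0]+.06)<.03)&(abs(L[:,1]-.09)<.04)
    print('peg top',m.sum(),L[m].mean(0)*1000)
    m=(abs(L[:,2]-.066)<.004)&(L[:,0]>-.03)&(L[:,0]<.04)&(L[:,1]>.078)&(L[:,1]<.125)
    if m.sum()>8: print('bar',m.sum(),np.polyfit(L[m][:,0],L[m][:,1],1),L[m].mean(0)*1000)
    for l in ['hinge','gate_peg','catch']:
        for d in ctrl.pinpoint(c,l)[:1]: print(c,l,d['score'],(c2w(s,d['xyz'])-O)@B*1000)
"
```

```text
t 20.6 q [-0.3723 -0.502  -0.7279  0.8714  0.2508 -0.4614] p [ 0.4266 -0.0137  0.253 ] F [0.338  0.4987 0.0097] open 0.0419555472500992 gf 0.0
bed: tcp [-60.0354  85.643  227.463 ] tool axes in bed (cols)
 [[-1.     -0.0012  0.0078]
 [-0.0012  1.     -0.0053]
 [-0.0078 -0.0053 -1.    ]]
scene nb 536 ctr [  -1.079  -111.6577] size [ 60. 115.] ang 90.06 z 91.88910667602909 slopes deg [-2.2644 -0.0084] yrange -169.1400675984179 -54.15112525653181
scene pack 441 ctr [0.3933 1.4197] size [110.1  61.5] ang 89.57 z 91.76423042400083 slopes deg [-2.5448 -0.0566] yrange -53.43655793227143 56.484285503798645
top nb 487 ctr [  -2.5883 -110.4638] size [112.2  56.3] ang 88.95 z 93.61992234745595 slopes deg [-0.1729 -0.2803] yrange -166.56471123209093 -54.22446170141354
top pack 502 ctr [-2.4726  3.2027] size [ 58.2 110.6] ang 90.49 z 93.47525156388683 slopes deg [-0.2437 -0.1608] yrange -52.047351024131416 58.29945428518954
peg top 26 [-56.7946  86.6676 112.078 ]
bar 62 [-0.0072  0.0872] [ 4.1866 87.1284 64.0189]
scene hinge 0.73 [-207.3391    8.7527   16.5579]
scene gate_peg 0.56 [-63.8311  90.2936  90.9078]
scene catch 0.79 [-39.5995  90.031   58.3313]
peg top 19 [-60.94    93.0311 114.0784]
bar 103 [0.0529 0.0884] [ 3.2106 88.5937 65.8946]
top hinge 0.98 [53.2452 90.6529 57.8805]
top gate_peg 0.75 [-60.0732  91.348   98.6079]
top catch 0.91 [-45.2766  91.2535  60.2872]
```

View pics/fin.png

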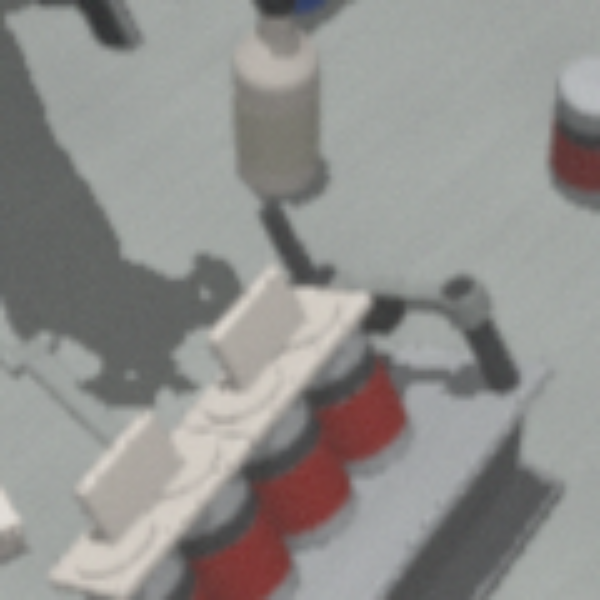

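The latch bar runs from the hinge (465,300) into the catch (320,275), with the peg at (285,240). Its y is level with the hinge and catch to about 1 mm, so it is closed. The pack is flush, and the gripper is clear.

```bash
python3 -c "
from station import ctrl
print(ctrl.hand_in())"
```

```text
the job is handed in; nothing more can be done
None
```

The pack stands on the bed against the lip and flush with its neighbour, the latch bar is closed in its catch, and the job is handed in (no verdict was returned).

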